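Find the release notch in the microscope stage edge and press it

ROBOT

A 6-joint arm with a two-finger parallel gripper is mounted at the origin on the work surface. World frame = base frame: x ahead of the robot, y to its left, z up, the work surface at z = 0. Lengths are in mm, angles in rad, forces in N, time in s.
With the tool pointing down it reaches from about 425 to 1125 mm from the base axis. Payload 14.9 kg.
Tool frame: the origin (TCP) lies where the fingers leave the gripper's body, on its centre line; the fingertips stand 78 mm ahead of it and the grasp point (between the pads) lies 60 mm ahead of it; z points along the fingers, x is the direction in which the jaws open and shut, and the axes are right-handed (so a half turn about z gives the same grasp; the last joint's range is limited). The gripper opens to 91 mm and grips with 3 to 60 N. Pads are 32 mm wide; open, the fingers measure 118 mm over their backs; the gripper's body (76 mm by 178 mm) begins 60 mm behind the grasp point.
Start: joints at [1.071, 0.379, 1.734, -0, 1.028, -0.033], TCP at [315.031, 625.119, 292.232] pointing down, gripper open.
Joint ranges: [-2.77, 2.77], [-0.74, 2.19], [0, 2.66], [-1.06, 4.2], [0.31, 2.87], [-3.08, 3.08]. Speed limits (rad/s): [1.89, 1.89, 2.39, 3.14, 3.14, 3.14].

INTERFACE

Orientations are given as a 3x3 rotation matrix whose columns are the frame's x, y, z axes.
In Python, from workcell import read_state, get_image, calibration, env, models gives the robot as it stands.
- The arm moves only by the shell command python3 -m pendant 'ROWS' [OPENING] [FORCE]. ROWS is JSON, a list of rows, each a list of 2 entries, a list of its own where there are three numbers: the shift along the world's x, y, z in mm, then the turn about the world's z in degrees. In form: [[[x, y, z], turn], ...]. A call has 1 to 5 rows; each row shifts and turns the commanded pose from where the row before left it; what a row does not reach is not made up. A row lasts 1/12 s, in which the tool goes at most 41.7 mm and 7.16 degrees, less where a joint would pass 70% of its speed; a pose out of reach is approached as far as the arm can. A call is refused whole if a number of a shift passes 41.7 or a number of a turn 7.16, either way. A call with a gripper value outside its range is refused whole. OPENING is the closure, from 0 (fully open) to 1 (shut), set as the call begins (- or left out, the last holds). The fingers move at their own pace and stop on an object; FORCE is the grip in N (left out, the last holds). Time passes only in rows, so rows that do not move let the fingers close. It gives the time, the measured TCP pose, the force and the opening at its end, in the units of the state.
- read_state(): the state, without advancing time (a new reading comes with each control period).
- get_image(name): name is "scene" or "top" or "wrist"; returns the picture (400x640x3 uint8, red, green, blue); there is no depth.
- calibration(name): a dict with "K" (3x3 intrinsics, pixels), "position" and "attitude" of the camera in the world. Camera axes: x right, y down, z forward; pixel columns grow to the right and rows downward; lengths in mm; the calibration is good to about 2 mm. The wrist camera is an equidistant fisheye: a pixel r from the principal point sees the ray r / f radians off the axis. A picture is of the moment at which its call begins: read the wrist's pose just before it. calibration takes no time and is no camera call; for the wrist camera it gives the pose at the moment of the call.
- env.sign_off(): hands the job in, once; it reports no verdict.
Trained networks look in the newest picture that a camera, given by its name, has taken for a name from the list of things; names that differ only in an ending like _2 or _b are one class to them, and where a whole thing is asked for, a point or a joint stands for the part that bears it (a point fixed in the world has none). Each returns a list of dicts, best first, with "confidence" (0 to 1); they miss things now and then, are a little off and sometimes report something else, mostly with a low value. They report only what shows in the picture. A call takes as long as a camera call.
- models.masks_of(target, camera): "pixels" (400x640 bool, what is visible of it) and "at" ([column, row] in pixels, amid what is visible of it).
The state is a dict: "time_s": time; "q": joint angles; "joint_velocities": joint speeds; "effort": joint torques, N m; "eef_pos": TCP position; "eef_rot": TCP orientation; "contact_force": force on the tool from outside, world axes, zero at the start; "moment": the same for the moment, N m; "width": finger opening in mm.
Only numpy, scipy, OpenCV 4.12 (cv2) and the standard library are available. Lean on these libraries where they do the work, as an engineer would, in place of code of your own. Each camera call takes 0.05 s, during which the arm holds its last target.

TASK

Open the slide clamp of the microscope stage by its hidden release. With the fingers closed, touch the top of the stage's raised front edge at the end with the blue stripe and run the fingertip along the edge until it drops into the notch; then press the plate inside the notch all the way down, so that the clamp swings open and stays open, and back off. Work only through the release: do not touch the clamp, and leave the glass chamber, the two objectives and the eyepiece where they are.

Things in the scene. Friction and masses are not known exactly. Their poses are not given: they have to be found in the camera images.
- stage: Black microscope stage, fixed. Origin at bench height (z = 0) under the middle of its raised front edge; x points from the edge over the plate, y along the edge to its blue-striped end, z up. The edge is a straight rigid black bar, x -17 to +17 mm, y -153 to +153 mm, flat top at z = 68 mm. Behind it, x 18 to 188 mm, the flat plate, top at z = 50 mm.
- sections (a point): Point on the edge's top (stage x 0, y -53, z 68 mm), axes as the stage's: middle of four 50 mm sections, centres 75, 25, -25, -75 mm along y from here. One, different each time, holds the notch in its middle: 42 mm long in y between rigid 4 mm end walls, cut through the whole edge width. Its floor, the release plate, is 40 x 32 mm, 8 mm below the edge's top, 14 mm when pressed.
- edge_start: First 40 mm of the raised edge (stage y from +113 to +153 mm), with a blue stripe 8 mm wide across it at stage y = +145 mm; rigid. Origin at bench height under the middle of this piece (top at z = 68 mm above it), axes as the stage's. The sweep begins by touching its top.
- edge_mid: Plain black part of the raised edge between the striped end and the four sections (stage y from +47 to +80 mm); rigid, top at z = 68 mm. Origin at bench height under the middle of this piece, axes as the stage's. The fingertip passes over its top in contact on the way to the notch.
- release (a joint): How far the release plate in the notch is pressed down, m: 0 up, 0.006 fully down. It moves straight down, needs about 4 N all the way, hits a rigid stop, has no return spring and stays where it is left.
- clamp (a joint): Angle of the curved steel slide clamp on the stage plate, rad: 0 against the chamber, 0.4 fully open (tip swung about 30 mm towards the front edge). Geared to the release: 0.0667 rad per mm pressed.
- clamp_unit: The slide clamp with its pivot; origin at the foot of the pivot on the plate (stage x 135, y -80, z 50 mm), axes as the stage's. The arm reaches about 80 mm to +y, 15 mm high over the plate at most, and open or shut stays more than 55 mm behind the middle line of the edge. Not to be touched.
- chamber: Thick glass counting chamber 35 x 76 x 4 mm, 30 g, lying loose on the stage plate behind the clamp; origin at the centre of its underside, long side along stage y. Bystander.
- objective_blue: Black microscope objective with a blue band, standing on the stage plate near the striped end, 52 mm tall, 30 mm wide, 120 g, loose, upright; origin at the centre of its underside. Bystander, not to be disturbed.
- objective_yellow: Black microscope objective with a yellow band, standing on the bench beside the stage, 52 mm tall, 30 mm wide, 120 g, loose, upright; origin at the centre of its underside. Bystander, not to be disturbed.
- eyepiece: Black eyepiece, standing on the bench beside the stage, 48 mm tall, 36 mm wide, 90 g, loose, upright; origin at the centre of its underside. Bystander, not to be disturbed.

How it is judged (in metres and radians):
On the way, in this order (a step that is already met when the one before it is completed fails the run):
1. a fingertip touches the striped end piece of the edge (contact force between the fingers and edge_start above 0.2 N and value of joint release below 0.001 m), for 0.05 s.
2. the fingertip touches the plain part of the edge on the way to the notch (contact force between the fingers and edge_mid above 0.2 N and value of joint release below 0.001 m), for 0.05 s.
3. the release plate in the notch is pressed down by at least 5 of its 6 mm (value of joint release above 0.005 m), for 0.2 s.
At the end, for the whole second after the job is handed in: The release plate is down by more than 5 of its 6 mm, the clamp stands open by more than 0.31 rad, the chamber lies within 5 mm of where it was, and the objectives and eyepiece stand upright within 15 mm of where they were (value of joint release above 0.005 m and value of joint clamp above 0.31 rad and distance of chamber from where it was at the start of the episode below 0.005 m and distance of each of objective_blue, objective_yellow, eyepiece from where it was at the start of the episode below 0.015 m and angle between each of objective_blue, objective_yellow, eyepiece's own z axis and vertical below 0.15 rad); the robot touches nothing.
It fails at once if the robot touches the clamp (contact force between any of the fingers, the arm and clamp_unit above 0.5 N).
It fails at once if the glass chamber is moved by more than 10 mm or lifted (distance of chamber from where it was at the start of the episode above 0.01 m).
It fails at once if an objective or the eyepiece is moved by more than 25 mm, lifted or knocked over (distance of any of objective_blue, objective_yellow, eyepiece from where it was at the start of the episode above 0.025 m or angle between any of objective_blue, objective_yellow, eyepiece's own z axis and vertical above 0.5 rad).
It also fails if it takes over 72 s, if anything falls off the work surface, if the arm or the gripper's body presses on something with over 40 N, if the wrist force passes 120 N, or if a joint passes its speed limit or range.

## Working session

There is one attempt and no reset: what is moved stays moved. The work goes in short steps, Python scripts to look and compute and a shell command to move; the robot and the scene stay as the last step left them, time stands still between calls to the robot, and variables do not carry over. Pictures are saved under pics/ and viewed, and the job is handed in when it is done.

```bash
mkdir -p pics; python3 - <<'E'
from workcell import read_state,get_image,calibration
import cv2
s=read_state();print(s)
for n in("scene","top","wrist"):
    im=get_image(n);cv2.imwrite(f"pics/{n}0.png",im[:,:,::-1]);print(n,calibration(n))
E
```

```text
{'time_s': 0.0, 'q': array([ 1.07070631e+00,  3.79440248e-01,  1.73476629e+00, -2.45495030e-05,
        1.02850274e+00, -3.32942602e-02]), 'joint_velocities': array([ 0.00155857,  0.00113824, -0.00160701,  0.00036264, -0.00116604,
       -0.00015588]), 'effort': array([ 4.34660997e-04, -7.63729548e+01, -4.34372771e+01,  6.51506335e-02,
        4.24022076e-02, -7.71140822e-05]), 'eef_pos': array([314.87734519, 624.83928356, 291.57322613]), 'eef_rot': array([[ 4.50015554e-01,  8.93020568e-01, -5.16975456e-04],
       [ 8.93020019e-01, -4.50015850e-01, -9.89966959e-04],
       [-1.11670800e-03, -1.61689025e-05, -9.99999376e-01]]), 'contact_force': array([-0.21077621, -0.25837728,  0.17377075]), 'moment': array([-0.00572508, -0.01842637,  0.02706703]), 'width': 91.34219482687467}
scene {'K': array([[374.45646924,   0.        , 318.87438196],
       [  0.        , 374.45646924, 200.42820836],
       [  0.        ,   0.        ,   1.        ]]), 'position': array([987.96836263, 629.69351891, 814.51981533]), 'attitude': array([[-0.82175821,  0.40246475, -0.40340497],
       [ 0.56982152,  0
[... 187 characters left out ...]
       [  0.        ,   0.        ,   1.        ]]), 'position': array([ 475.99814415,    8.94042808, 1354.14120296]), 'attitude': array([[-0.01630297, -0.99711381,  0.07415029],
       [-0.9997108 ,  0.01494434, -0.01884078],
       [ 0.01767827, -0.074436  , -0.99706908]])}
wrist {'K': array([[309.70691629,   0.        , 320.70256837],
       [  0.        , 309.70691629, 198.34800319],
       [  0.        ,   0.        ,   1.        ]]), 'position': array([242.336874  , 659.69239295, 383.62369243]), 'attitude': array([[ 4.49584049e-01,  8.56085170e-01,  2.54935999e-01],
       [ 8.93237749e-01, -4.30656832e-01, -1.29077560e-01],
       [-7.11455372e-04,  2.85749670e-01, -9.58304033e-01]])}
```

View pics/scene0.png

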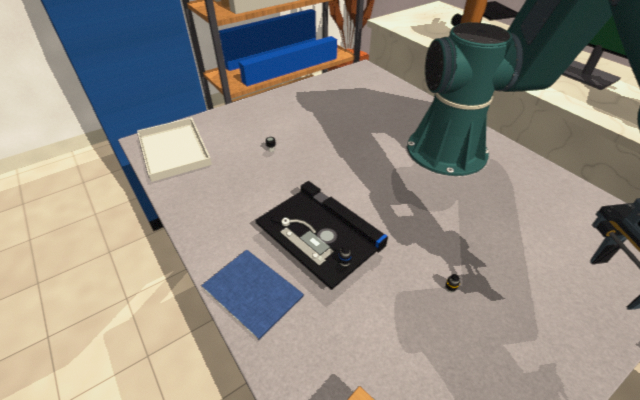

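View pics/top0.png

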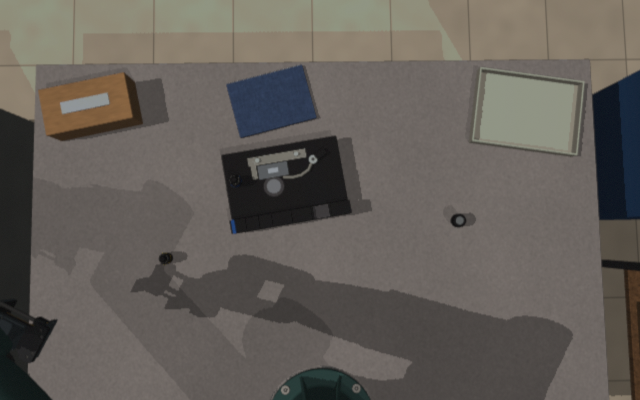

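View pics/wrist0.png

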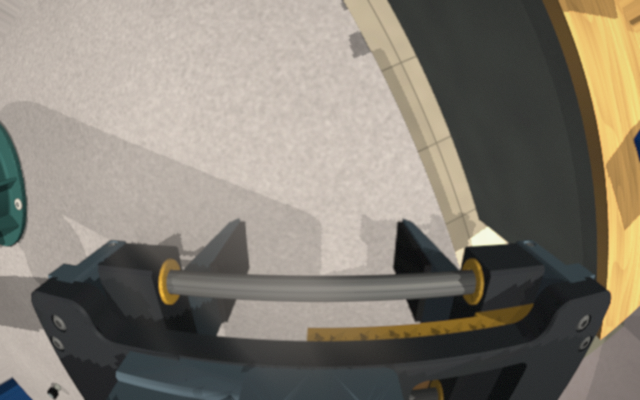

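The stage's raised edge runs from the blue stripe at top-view (234,226) to about (350,208). A lighter patch near (321,211) may be the notch.

```bash
cat > h.py <<'E'
import numpy as np
from workcell import *
def ray(cam,u,v,z):
    c=calibration(cam);K=c["K"];R=c["attitude"];p=c["position"]
    d=R@np.array([(u-K[0,2])/K[0,0],(v-K[1,2])/K[1,1],1]);return p+d*(z-p[2])/d[2]
def proj(cam,P):
    c=calibration(cam);K=c["K"];q=c["attitude"].T@(np.array(P)-c["position"]);q=K@q;return q[:2]/q[2]
E
python3 - <<'E'
from h import *
import cv2
t=get_image("top");s=get_image("scene")
cv2.imwrite("pics/topz.png",cv2.resize(t[125:245,210:370,::-1],None,fx=5,fy=5,interpolation=cv2.INTER_CUBIC))
cv2.imwrite("pics/scz.png",cv2.resize(s[170:300,245:400,::-1],None,fx=5,fy=4.6,interpolation=cv2.INTER_CUBIC))
for n in ("stage","sections","edge_start","edge_mid","release","clamp_unit","chamber","objective_blue","objective_yellow","eyepiece"):
  for cam in("top","scene"):
    for m in models.masks_of(n,cam)[:2]:
        y,x=np.nonzero(m["pixels"]);print(n,cam,round(m["confidence"],2),m["at"],len(x), (x.min(),x.max(),y.min(),y.max()) if len(x) else 0)
        if n in("stage",'edge_start') and len(x): print(cv2.boxPoints(cv2.minAreaRect(np.c_[x,y].astype(np.float32))))
E
```

```text
stage top 0.65 [282.6, 180.2] 7810 (np.int64(222), np.int64(346), np.int64(135), np.int64(233))
[[216.7793  155.11981]
 [335.58786 134.04086]
 [349.5813  212.913  ]
 [230.77274 233.99194]]
stage top 0.41 [321.7, 210.9] 203 (np.int64(313), np.int64(329), np.int64(204), np.int64(217))
[[313. 204.]
 [329. 204.]
 [329. 217.]
 [313. 217.]]
stage scene 0.66 [321.7, 233.9] 5932 (np.int64(256), np.int64(386), np.int64(192), np.int64(288))
[[253.51544 221.77695]
 [305.50928 163.66617]
 [389.95697 239.22464]
 [337.96313 297.33542]]
sections top 0.81 [284.9, 181.5] 7669 (np.int64(221), np.int64(346), np.int64(136), np.int64(232))
sections scene 0.7 [325.3, 236.5] 6046 (np.int64(254), np.int64(387), np.int64(191), np.int64(289))
edge_start top 0.47 [238.6, 226.3] 176 (np.int64(231), np.int64(245), np.int64(219), np.int64(232))
[[231. 219.]
 [245. 219.]
 [245. 232.]
 [231. 232.]]
edge_start scene 0.72 [318.8, 234.4] 5793 (np.int64(255), np.int64(386), np.int64(192), np.int64(289))
[[252.90666 221.50581]
 [304.03506 163.5603 ]
 [389.39886 238.88133]
 [338.27048 296.82684]]
edge_start scene 0.68 [3
[... 999 characters left out ...]
0] 135 (np.int64(229), np.int64(241), np.int64(174), np.int64(186))
objective_blue scene 0.68 [345.9, 256.7] 184 (np.int64(339), np.int64(350), np.int64(248), np.int64(265))
objective_blue scene 0.21 [270.9, 142.0] 98 (np.int64(265), np.int64(274), np.int64(137), np.int64(150))
objective_yellow top 0.62 [163.4, 255.9] 128 (np.int64(159), np.int64(172), np.int64(252), np.int64(263))
objective_yellow scene 0.76 [451.4, 281.0] 187 (np.int64(445), np.int64(458), np.int64(274), np.int64(291))
objective_yellow scene 0.19 [355.9, 222.9] 167 (np.int64(349), np.int64(365), np.int64(216), np.int64(232))
eyepiece scene 0.59 [271.3, 139.3] 111 (np.int64(265), np.int64(274), np.int64(137), np.int64(151))
```

View pics/topz.png

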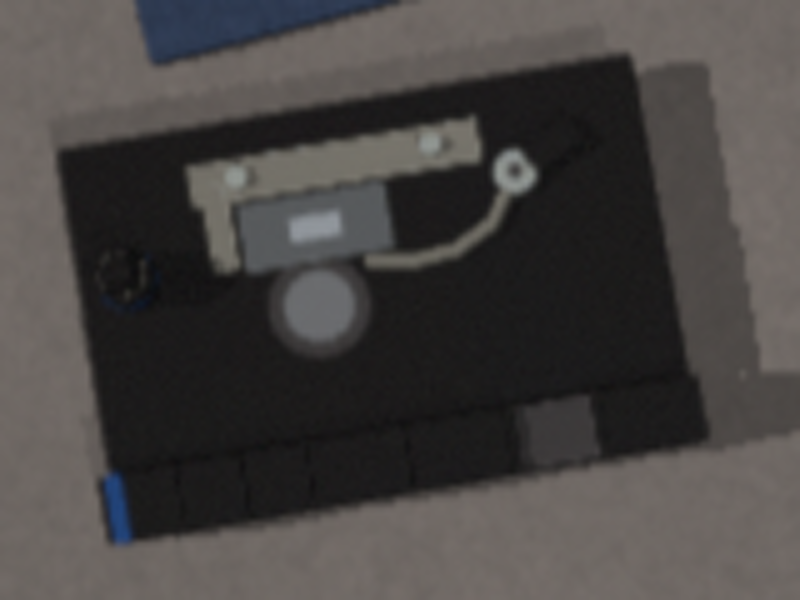

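View pics/scz.png

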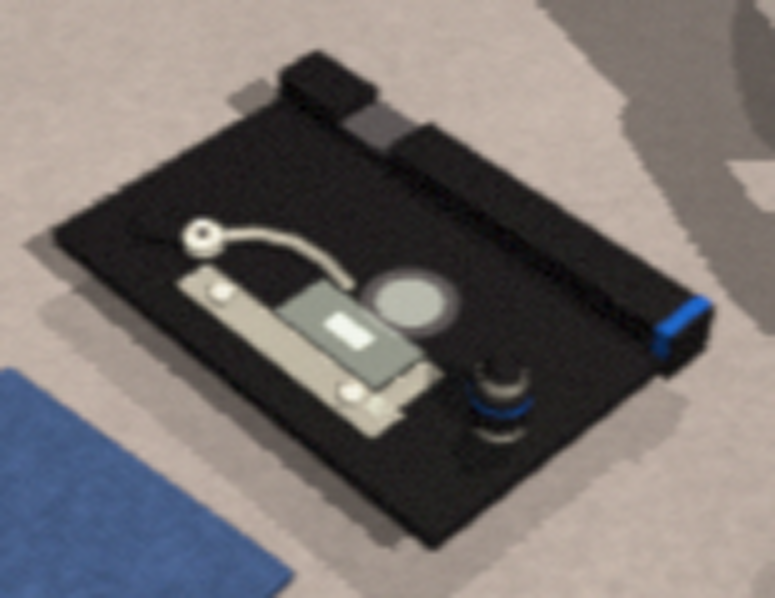

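```bash
python3 - <<'E'
from h import *
from scipy.optimize import least_squares
un=lambda a,ox,oy,fx,fy:np.array([(a[0]+.5)/fx-.5+ox,(a[1]+.5)/fy-.5+oy])
T=[((-17,153,68),(108,543)),((17,153,68),(102,480)),((-17,-153,68),(707,438)),((17,-153,68),(697,375))]
S=[((-17,153,68),(712,303)),((17,153,68),(657,335)),((-17,-153,68),(318,50)),((17,-153,68),(283,72))]
T=[("top",p,un(a,210,125,5,5)) for p,a in T];S=[("scene",p,un(a,245,170,5,4.6)) for p,a in S]
def w(v,p):
    c,s=np.cos(v[2]),np.sin(v[2]);return np.array([v[0]+c*p[0]-s*p[1],v[1]+s*p[0]+c*p[1],p[2]])
for name,o in(("top",T),("scene",S),("both",T+S)):
    r=least_squares(lambda v:np.concatenate([proj(c,w(v,p))-a for c,p,a in o]),[440,80,0.1])
    print(name,r.x,np.degrees(r.x[2]),np.abs(r.fun).max())
v=r.x
for n,p in(("start",(0,133,68)),("stripe",(0,145,68)),("mid",(0,63,68)),("s1",(0,22,68)),("s2",(0,-28,68)),("s3",(0,-78,68)),("s4",(0,-128,68)),("objb",(0,0,0))):
    print(n,w(v,p).round(1),proj("top",w(v,p)).round(1),proj("scene",w(v,p)).round(1))
pt=ray("top",*un((558,430),210,125,5,5),60);c,s=np.cos(v[2]),np.sin(v[2]);d=pt[:2]-v[:2]
print("notch stage", c*d[0]+s*d[1],-s*d[0]+c*d[1])
pt=ray("top",234,180,90);d=pt[:2]-v[:2];print("objb",pt,c*d[0]+s*d[1],-s*d[0]+c*d[1])
print("yel",ray("top",165,257,40),"eye",ray("top",459,220,40))
E
```

```text
top [5.26566664e+02 6.82450134e+01 1.58236990e-01] 9.066311696914061 1.0801006131076463
scene [5.28762111e+02 6.53306018e+01 1.36293610e-01] 7.809048625970892 1.7959924147403967
both [5.27708507e+02 6.70303334e+01 1.49916106e-01] 8.589560142044943 3.1601642680886926
start [507.8 198.5  68. ] [238.4 224.7] [377.5 235.3]
stripe [506.1 210.4  68. ] [233.6 225.5] [381.1 237.9]
mid [518.3 129.3  68. ] [266.1 220. ] [357.5 220.8]
s1 [524.4  88.8  68. ] [282.3 217.3] [346.5 212.8]
s2 [531.9  39.3  68. ] [302. 214.] [333.6 203.4]
s3 [539.4 -10.1  68. ] [321.7 210.8] [321.4 194.5]
s4 [546.8 -59.5  68. ] [341.4 207.5] [309.7 186.1]
objb [527.7  67.    0. ] [292.2 216.9] [339.9 224.9]
notch stage 0.9949416888252962 -76.95424596342514
objb [617.63952184 205.6043285   90.        ] 109.61905806489168 123.5880323770285
yel [429.67578719 388.25270583  40.        ] eye [ 511.51475225 -363.2001198    40.        ]
```

Both cameras agree: yaw is about 8.8° and the notch is in section 3 (stage y −78), near world (539,−10). Next I close the fingers and move above the striped piece.

```bash
python3 -m pendant '[[[16,-35,0],3],[[16,-35,0],3],[[16,-35,0],3],[[16,-35,0],3],[[16,-35,0],3]]' 1 20
python3 -m pendant '[[[16,-35,0],3],[[16,-35,0],3],[[16,-35,0],3],[[16,-35,0],3],[[16,-35,0],3]]'
python3 -m pendant '[[[16,-35,-20],3],[[16,-35,-20],2.5],[[0,0,-20],0],[[0,0,0],0],[[0,0,0],0]]'
```

```text
time_s: 1.67
eef_pos: [395.4, 448.5, 292.3]
eef_rot: [[0.201, 0.98, 0.0], [0.98, -0.201, 0.0], [0.0, 0.0, -1.0]]
contact_force: [0.6, -0.8, -0.2]
width: 60.7
time_s: 2.08
eef_pos: [475.5, 273.4, 292.5]
eef_rot: [[-0.06, 0.998, 0.0], [0.998, 0.06, 0.0], [0.0, 0.0, -1.0]]
contact_force: [0.9, 0.4, 0.2]
width: 27.3
time_s: 2.5
eef_pos: [505.5, 207.7, 233.5]
eef_rot: [[-0.151, 0.989, -0.002], [0.989, 0.151, -0.001], [-0.0, -0.002, -1.0]]
contact_force: [-0.5, 0.7, -0.1]
width: 0.5
```

```bash
python3 -m pendant '[[[1,-4,-20],0],[[1,-4,-20],0],[[0,0,-20],0],[[0,0,-14],0],[[0,0,0],0]]'
python3 - <<'E'
from h import *
import cv2
print(read_state()["eef_pos"])
t=get_image("top");s=get_image("scene");w=get_image("wrist")
a=cv2.resize(t[150:250,210:370],(640,400));b=cv2.resize(s[170:290,240:432],(640,400))
for n,i in(("a",a),("b",b),("w",w)): cv2.imwrite(f"pics/over_{n}.png",i[:,:,::-1])
E
```

```text
time_s: 2.92
eef_pos: [506.9, 200.8, 158.8]
eef_rot: [[-0.153, 0.988, -0.002], [0.988, 0.153, -0.001], [-0.0, -0.002, -1.0]]
contact_force: [-1.6, 0.2, 0.5]
width: 0.7
[506.898375   200.75967824 158.79829644]
```

View pics/over_b.png

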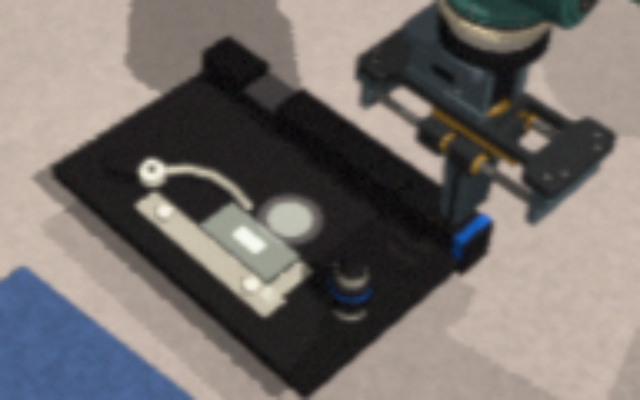

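View pics/over_w.png

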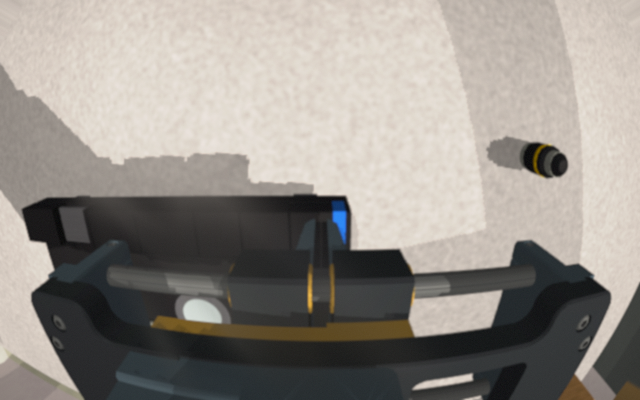

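The closed fingers hang over the edge just short of the blue stripe, as planned. I'll check the stage pose against the near edge in the wrist view, then touch down.

```bash
python3 - <<'E'
from h import *
c=calibration("wrist");K=c["K"];R=c["attitude"];p=c["position"]
def wr(u,v,z):
    x=np.array([u-K[0,2],v-K[1,2]]);r=np.hypot(*x);th=r/K[0,0];d=R@np.r_[x/r*np.sin(th),np.cos(th)];return p+d*(z-p[2])/d[2]
ps=[wr(*a,68) for a in((348,197),(200,198),(100,203),(24,207))]
for q in ps:print(q.round(1))
v=np.array([527.7,67.0,.152]);cc,s=np.cos(v[2]),np.sin(v[2])
for q in ps+[wr(64,207,68),wr(90,207,68),wr(64,240,60)]:
    d=q[:2]-v[:2];print((cc*d[0]+s*d[1]).round(1),(-s*d[0]+cc*d[1]).round(1))
E
python3 -m pendant '[[[0,0,-3],0],[[0,0,-3],0],[[0,0,-2],0],[[0,0,-1],0],[[0,0,0],0]]'
```

```text
[479.2 212.   68. ]
[494.7 116.8  68. ]
[512.2  29.9  68. ]
[533.9 -78.6  68. ]
-26.0 150.6
-25.1 54.2
-21.0 -34.3
-15.9 -144.9
-17.1 -79.7
-17.6 -46.5
17.6 -100.8
time_s: 3.48
eef_pos: [507.7, 199.8, 150.7]
eef_rot: [[-0.152, 0.988, -0.0], [0.988, 0.152, -0.0], [-0.0, -0.0, -1.0]]
contact_force: [-0.6, 0.2, 0.5]
width: 0.3
```

```bash
python3 -m pendant '[[[0,0,-1.5],0],[[0,0,-1],0],[[0,0,-1],0],[[0,0,0],0]]';python3 -m pendant '[[[0,0,-0.5],0],[[0,0,-0.5],0],[[0,0,0],0]]'
```

```text
time_s: 3.82
eef_pos: [507.7, 199.8, 147.1]
eef_rot: [[-0.152, 0.988, -0.0], [0.988, 0.152, -0.0], [-0.0, -0.0, -1.0]]
contact_force: [0.1, -0.7, 0.7]
width: 0.3
time_s: 4.07
eef_pos: [507.8, 199.9, 146.6]
eef_rot: [[-0.152, 0.988, -0.0], [0.988, 0.152, -0.0], [-0.0, -0.0, -1.0]]
contact_force: [-1.5, -1.3, 6.0]
width: 0.8
```

```bash
python3 -m pendant '[[[0.75,-5,0],0],[[0.75,-5,0],0],[[0.75,-5,0],0],[[0.75,-5,0],0],[[0.75,-5,0],0]]';python3 -m pendant '[[[0.75,-5,0],0],[[0.75,-5,0],0],[[0.75,-5,0],0],[[0.75,-5,0],0],[[0.75,-5,0],0]]'
```

```text
time_s: 4.48
eef_pos: [511.9, 174.4, 146.6]
eef_rot: [[-0.152, 0.988, 0.001], [0.988, 0.152, 0.0], [0.0, 0.001, -1.0]]
contact_force: [-0.5, 3.6, 4.9]
width: 0.7
time_s: 4.9
eef_pos: [515.6, 149.4, 146.6]
eef_rot: [[-0.152, 0.988, 0.001], [0.988, 0.152, 0.0], [0.0, 0.001, -1.0]]
contact_force: [0.3, 4.5, 5.6]
width: 0.4
```

Contact is steady at about 5 N vertical with some friction. I'll continue along the edge over edge_mid (y≈129).

```bash
for i in 1 ; do python3 -m pendant '[[[0.75,-5,0],0],[[0.75,-5,0],0],[[0.75,-5,0],0],[[0.75,-5,0],0],[[0.75,-5,0],0]]'; done; python3 -m pendant '[[[0.75,-5,0],0],[[0.75,-5,0],0],[[0.75,-5,0],0],[[0.75,-5,0],0],[[0.75,-5,0],0]]'; python3 -m pendant '[[[0.75,-5,0],0],[[0.75,-5,0],0],[[0.75,-5,0],0],[[0.75,-5,0],0],[[0.75,-5,0],0]]'
```

```text
time_s: 5.32
eef_pos: [519.4, 124.4, 146.6]
eef_rot: [[-0.152, 0.988, 0.001], [0.988, 0.152, 0.0], [0.0, 0.001, -1.0]]
contact_force: [-0.5, 4.2, 5.0]
width: 0.8
time_s: 5.73
eef_pos: [523.1, 99.4, 146.6]
eef_rot: [[-0.152, 0.988, 0.001], [0.988, 0.152, 0.0], [0.0, 0.001, -1.0]]
contact_force: [-1.6, 4.6, 5.8]
width: 0.7
time_s: 6.15
eef_pos: [526.8, 74.4, 146.6]
eef_rot: [[-0.152, 0.988, 0.001], [0.988, 0.152, 0.0], [0.0, 0.001, -1.0]]
contact_force: [0.1, 4.6, 6.5]
width: 0.1
```

```bash
python3 -m pendant '[[[0.75,-5,0],0],[[0.75,-5,0],0],[[0.75,-5,0],0],[[0.75,-5,0],0],[[0.75,-5,0],0]]'; python3 -m pendant '[[[0.75,-5,0],0],[[0.75,-5,0],0],[[0.75,-5,0],0],[[0.75,-5,0],0],[[0.75,-5,0],0]]'; python3 -m pendant '[[[0.75,-5,0],0],[[0.75,-5,0],0],[[0.45,-3,0],0],[[0,0,0],0]]'
```

```text
time_s: 6.57
eef_pos: [530.5, 49.4, 146.6]
eef_rot: [[-0.152, 0.988, 0.001], [0.988, 0.152, 0.0], [0.0, 0.001, -1.0]]
contact_force: [-0.3, 4.3, 7.1]
width: 0.7
time_s: 6.98
eef_pos: [534.2, 24.4, 146.6]
eef_rot: [[-0.152, 0.988, 0.0], [0.988, 0.152, 0.0], [0.0, 0.0, -1.0]]
contact_force: [-0.8, 4.4, 6.2]
width: 0.3
time_s: 7.32
eef_pos: [536.2, 11.0, 146.5]
eef_rot: [[-0.152, 0.988, 0.0], [0.988, 0.152, -0.0], [-0.0, 0.0, -1.0]]
contact_force: [-0.6, -2.4, 6.9]
width: 0.4
```

```bash
python3 -m pendant '[[[0.45,-3,0],0],[[0.45,-3,0],0],[[0,0,0],0]]'; python3 -m pendant '[[[0.45,-3,0],0],[[0,0,0],0]]';python3 -m pendant '[[[0.3,-2,0],0],[[0,0,0],0]]';python3 -m pendant '[[[0.3,-2,0],0],[[0,0,0],0]]';python3 -m pendant '[[[0.3,-2,0],0],[[0,0,0],0]]'
```

```text
time_s: 7.57
eef_pos: [536.7, 5.1, 146.2]
eef_rot: [[-0.152, 0.988, -0.0], [0.988, 0.152, -0.0], [-0.0, -0.0, -1.0]]
contact_force: [0.2, 0.7, 0.7]
width: 0.8
time_s: 7.73
eef_pos: [537.2, 2.4, 146.1]
eef_rot: [[-0.152, 0.988, -0.0], [0.988, 0.152, -0.0], [-0.0, -0.0, -1.0]]
contact_force: [0.1, -0.0, 0.6]
width: 0.6
time_s: 7.9
eef_pos: [537.6, 0.6, 146.2]
eef_rot: [[-0.152, 0.988, -0.0], [0.988, 0.152, -0.0], [-0.0, -0.0, -1.0]]
contact_force: [0.4, -0.1, 0.3]
width: 0.7
time_s: 8.07
eef_pos: [538.0, -1.3, 146.3]
eef_rot: [[-0.152, 0.988, -0.0], [0.988, 0.152, -0.0], [-0.0, -0.0, -1.0]]
contact_force: [-0.4, 1.3, -0.1]
width: 0.9
time_s: 8.23
eef_pos: [538.3, -3.3, 146.3]
eef_rot: [[-0.152, 0.988, 0.0], [0.988, 0.152, -0.0], [-0.0, 0.0, -1.0]]
contact_force: [-0.2, 0.2, -0.5]
width: 0.3
```

Contact was lost between y=+11 and +5, which fits the notch's wall at about +11. I'll move to the notch centre (539,−10) and press.

```bash
python3 -m pendant '[[[0.5,-3.3,0],0],[[0.5,-3.3,0],0],[[0,0,0],0]]'; python3 -m pendant '[[[0,0,-2],0],[[0,0,-2],0],[[0,0,-2],0],[[0,0,0],0]]'; python3 -m pendant '[[[0,0,-1],0],[[0,0,-1],0],[[0,0,0],0]]'
```

```text
time_s: 8.48
eef_pos: [539.4, -10.3, 146.3]
eef_rot: [[-0.152, 0.988, 0.0], [0.988, 0.152, -0.0], [-0.0, 0.0, -1.0]]
contact_force: [-0.3, 0.2, -0.4]
width: 0.8
time_s: 8.82
eef_pos: [539.0, -9.7, 139.8]
eef_rot: [[-0.152, 0.988, -0.001], [0.988, 0.152, 0.0], [0.0, -0.001, -1.0]]
contact_force: [0.2, -0.1, -0.7]
width: 0.3
time_s: 9.07
eef_pos: [539.2, -9.7, 138.2]
eef_rot: [[-0.152, 0.988, -0.0], [0.988, 0.152, -0.0], [-0.0, -0.0, -1.0]]
contact_force: [-0.0, 0.0, 0.3]
width: 0.5
```

Free inside the notch and just above the plate. Pressing down to the stop (TCP z≈132.5).

```bash
python3 -m pendant '[[[0,0,-1],0],[[0,0,-1],0],[[0,0,-1],0],[[0,0,-1],0],[[0,0,0],0]]'; python3 -m pendant '[[[0,0,-0.8],0],[[0,0,-0.6],0],[[0,0,0],0]]'; python3 -m pendant '[[[0,0,-0.5],0],[[0,0,0],0],[[0,0,0],0]]'
```

```text
time_s: 9.48
eef_pos: [539.2, -9.7, 134.1]
eef_rot: [[-0.152, 0.988, 0.0], [0.988, 0.152, -0.0], [-0.0, 0.0, -1.0]]
contact_force: [0.5, 0.6, -0.0]
width: 0.5
time_s: 9.73
eef_pos: [539.2, -9.7, 132.8]
eef_rot: [[-0.152, 0.988, 0.0], [0.988, 0.152, 0.0], [-0.0, 0.0, -1.0]]
contact_force: [0.2, 0.1, 1.0]
width: 0.3
time_s: 9.98
eef_pos: [539.3, -9.8, 132.5]
eef_rot: [[-0.152, 0.988, 0.0], [0.988, 0.152, -0.0], [-0.0, 0.0, -1.0]]
contact_force: [-1.5, 0.4, 5.9]
width: 0.4
```

```bash
python3 -m pendant '[[[0,0,-0.5],0],[[0,0,-0.5],0],[[0,0,0],0],[[0,0,0],0]]'
python3 - <<'E'
from h import *
import cv2
s=get_image("scene")
cv2.imwrite("pics/press.png",cv2.resize(s[170:290,240:432],(768,480),interpolation=cv2.INTER_CUBIC)[:,:,::-1])
E
```

```text
time_s: 10.32
eef_pos: [539.4, -9.7, 132.4]
eef_rot: [[-0.152, 0.988, -0.0], [0.988, 0.152, 0.0], [0.0, -0.0, -1.0]]
contact_force: [-9.3, 0.3, 25.1]
width: 0.5
```

View pics/press.png

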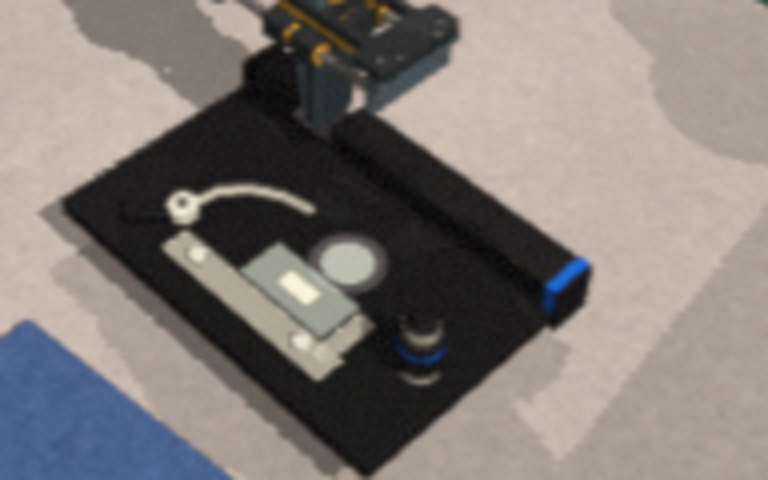

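The plate is on its stop at 25 N. The clamp tip, at about (312,210), has swung clear of the chamber. Backing off straight up.

```bash
python3 -m pendant '[[[0,0,2],0],[[0,0,5],0],[[0,0,10],0],[[0,0,20],0],[[0,0,30],0]]'; python3 -m pendant '[[[0,0,30],0],[[0,0,30],0],[[-20,0,20],0],[[-20,0,0],0],[[0,0,0],0]]';python3 -m pendant '[[[-30,-20,0],0],[[-30,-20,0],0],[[-30,-20,0],0],[[0,0,0],0],[[0,0,0],0]]'
python3 - <<'E'
from h import *
import cv2
s=get_image("scene");t=get_image("top")
a=cv2.resize(s[170:290,240:432],(640,400),interpolation=cv2.INTER_CUBIC);cv2.imwrite("pics/end_s.png",a[:,:,::-1])
cv2.imwrite("pics/end_t.png",t[:,:,::-1])
for n in ("clamp_unit","chamber","objective_blue","objective_yellow","eyepiece"):
  for cam in("top","scene"):
    for m in models.masks_of(n,cam)[:1]: print(n,cam,round(m["confidence"],2),m["at"])
E
```

```text
time_s: 10.78
eef_pos: [538.0, -9.7, 197.9]
eef_rot: [[-0.152, 0.988, -0.004], [0.988, 0.152, 0.0], [0.001, -0.003, -1.0]]
contact_force: [-0.4, -0.2, 0.2]
width: 0.3
time_s: 11.2
eef_pos: [497.0, -9.7, 279.8]
eef_rot: [[-0.152, 0.988, 0.001], [0.988, 0.152, -0.0], [-0.0, 0.001, -1.0]]
contact_force: [0.2, 0.5, -0.3]
width: 0.6
time_s: 11.62
eef_pos: [408.6, -70.4, 278.7]
eef_rot: [[-0.15, 0.989, 0.0], [0.989, 0.15, -0.0], [-0.0, 0.0, -1.0]]
contact_force: [0.1, 0.7, -0.4]
width: 0.6
clamp_unit top 0.54 [313.3, 158.7]
clamp_unit scene 0.54 [285.2, 218.3]
chamber top 0.57 [273.6, 170.6]
chamber scene 0.9 [312.8, 238.3]
objective_blue top 0.43 [232.3, 178.2]
objective_blue scene 0.68 [346.3, 255.7]
objective_yellow top 0.44 [167.6, 260.2]
objective_yellow scene 0.7 [451.2, 281.8]
eyepiece top 0.72 [459.6, 219.7]
eyepiece scene 0.45 [318.7, 197.5]
```

View pics/end_s.png

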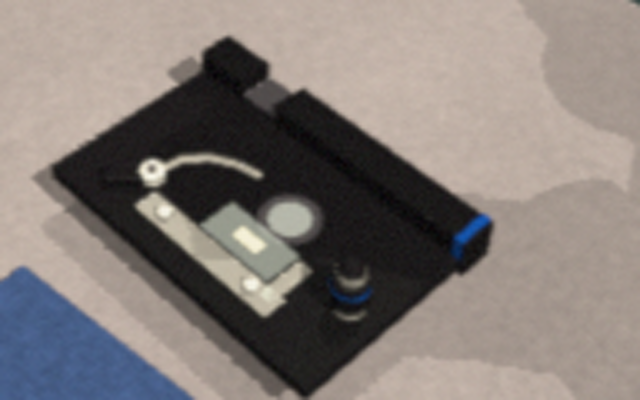

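View pics/end_t.png

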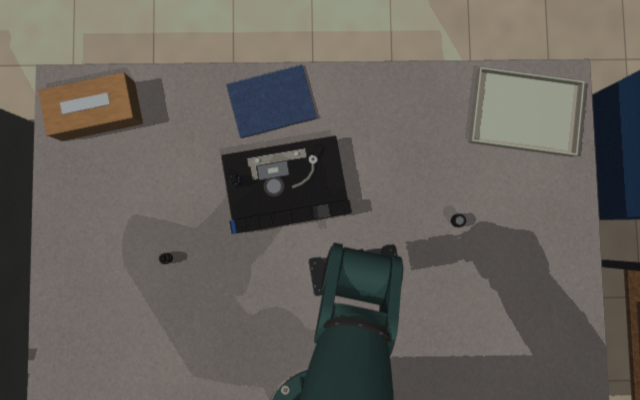

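The clamp stays open (scene-crop tip at about (260,175), away from the chamber). The chamber, objectives and eyepiece are where they were, and the robot is clear.

```bash
python3 -c "
from workcell import env,read_state
print(read_state()['contact_force']);print(env.sign_off())"
```

```text
[-0.00518746 -0.14383756 -0.26351988]
the job is handed in; nothing more can be done
None
```

The slide clamp is open and stays open, and I handed the job in after about 12 s of robot time. No verdict was reported.

**What I did:** With the fingers closed, I touched the blue-striped end of the edge at about 6 N. I then slid along the edge at 5–7 N, over the plain part, until contact was lost at the notch in the third section. There I pressed the release plate until it met its stop at 25 N, with the TCP at z = 132.4 mm (the sizes given put the stop at 132 mm). I then backed straight up and away from the stage.

**Last checks:**
- **Clamp:** the scene and top pictures show its tip swung well away from the chamber, and it stayed there after the fingers left.
- **Bystanders:** the chamber, both objectives and the eyepiece look unmoved and upright. The eyepiece was only checked well in the top view, because in the scene view its low-confidence detection landed on the notch instead. Network positions before and after agree within about 4 pixels. That is coarser than the 5 mm limit on the chamber, so "unmoved" also rests on the pictures.
- **Robot:** it touches nothing, with a contact force of about 0.3 N, which is sensor noise.

**Disagreements:**
- The force read near zero between rows partway through the press, where about 4 N was expected. The stop force and the open clamp show the press was complete.
- The stage's yaw was 9.1° from the top camera and 7.8° from the scene camera. I used about 8.6°, which was close enough for the edge and the notch.

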